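# Latch the canister into its stand and find which way its cap undoes

### The job

Swing the opening stand's latch arm shut, until it rests in its keeper across the canister's foot. Then undo the canister's twist cap: nobody knows which way it turns, so try it gently one way and, if it stops dead after a short turn, the other way. Lift the loosened cap straight off and finish still holding it in the gripper, in the air clear above the canister, with the latch still shut, the canister still sitting in its stand and the shakers and timer left where they are.

Things in the scene. Friction and masses are not known exactly. Their poses are not given: they have to be found in the camera images.
- stand: Wooden one-hand opening stand fixed to the worktop: board 125 (x) x 190 (y) x 8 mm with a square frame (rails 12 mm high, 92 mm inside) round the canister's foot, so that it cannot turn, and a steel lip 18 mm wide over the foot's +x edge (26 mm high). Origin: centre of the board's underside, below the middle of the frame; z up.
- socket (a point): Middle of the square frame, on the board's upper face, 8 mm above the worktop, where the centre of the canister's underside sits.
- latch (a joint): Steel latch arm (12 mm wide, 22 to 30 mm above the worktop), swings level. 0 = shut, at its stop, lying 2 mm above the canister's foot; grows as it opens, clockwise from above: in the stand's frame the arm points from its pin along (-sin q, -cos q). Starts 0.6 to 1.15 rad open. Light friction, about 0.5 N at the knob; stays where left.
- latch_hinge (a point): Upright pin of the latch arm, near the stand's +y end on its -x side; the point is at the height of the arm's middle, 26 mm above the worktop. Fixed to the stand.
- latch_knob (a point): On the axis of the upright black knob (16 mm diameter, from 44 to 90 mm above the worktop) at the free end of the latch arm, 144 mm from the pin; the point is 70 mm above the worktop. When shut it is about 90 mm from the canister's axis.
- canister: White ceramic canister, loose in the stand's frame: 90 x 90 x 12 mm square steel foot, round body of 60 mm diameter up to 62 mm, then a neck. Origin: centre of its underside; z up; 0.4 to 0.7 kg.
- cap: Ribbed aluminium twist cap, 60 mm diameter, 34 mm high, about 0.1 kg. Origin: centre of its lower rim, 74 mm above the worktop when seated; z up; its x axis turns with it and starts along the canister's x within 0.05 rad. At the start it is locked: it can rise only 2 mm. It undoes one way only, which differs from start to start and cannot be seen.
- salt: Glass salt shaker with a grey dome top, 44 mm diameter, 90 mm high, bystander. Origin: centre of its underside.
- pepper: Glass pepper shaker like the salt shaker, 44 mm diameter, 90 mm high, bystander. Origin: centre of its underside.
- minute_timer: White wind-up kitchen timer, 68 mm diameter, 58 mm high, bystander. Origin: centre of its underside.
- keeper (a point): Where the shut latch arm rests in its keeper, a small steel plate with a lip (10 mm wide, 35 mm high) on the stand's -x side near its -y end. 26 mm above the worktop.
- neck_top (a point): Centre of the top of the canister's neck, inside the cap, 92 mm above the canister's underside. The neck is 32 mm wide (23 mm at its top) with two outward lugs that lock the cap (bayonet thread, no ramp).
- cap_top (a point): Centre of the cap's flat top, 108 mm above the worktop when seated. The wrong way the cap stops dead after 0.3 to 0.6 rad (more if forced harder); the right way it turns on freely and lifts straight off once turned 0.95 to 2.1 rad from its start (1.3 is good). It does not rise while turning and lies loose once free.
Not all that is in view belongs to the job. What is shaped like the stand but purple is not meant. Leave any red look-alike of the cap alone.

How it is judged:
By the outcome, as a careful person would: the job done as asked, in the order asked, and still so for the second after the job is handed in, while the arm keeps its last pose, push and grip.
It also fails if it takes over 64 s, if anything falls off the work surface, if the arm or the gripper's body presses on something with over 40 N, if the wrist force passes 120 N, or if a joint passes its speed limit or range.

### The arm

A 7-joint arm with a two-finger parallel gripper is mounted at the origin on the work surface; the furniture and walls round the work are solid. World frame = base frame: x ahead of the robot, y to its left, z up, the work surface at z = 0. Lengths are in m, angles in degrees, forces in N, time in s.
With the tool pointing down it reaches from about 0.425 to 0.875 m from the base axis. Payload 4.7 kg.
Tool frame: the origin (TCP) lies between the finger pads; the fingertips stand 17 mm ahead of it and the grasp point (between the pads) lies 2 mm behind it; z points along the fingers, y is the line along which they close (so a half turn about z gives the same grasp; the last joint's range is limited). The gripper opens to 87 mm and grips with 3 to 60 N. Pads are 19 mm wide; open, the fingers measure 117 mm over their backs; the gripper's body (75 mm by 190 mm) begins 51 mm behind the grasp point.
Start: joints at [75.636, 18.392, -4.016, 83.108, 1.295, 78.541, -3.26], TCP at [0.17, -0.627, 0.24] pointing down, gripper open.
Joint ranges: [-163.93, 163.93], [-17.29, 119.83], [-79.2, 71.16], [3.27, 140.29], [-89.18, 269.18], [5.43, 117.66], [-154.24, 154.24]. Speed limits (degrees/s): [147.25, 147.25, 180, 180, 180, 180, 180].

### API

Orientations are given as [roll, pitch, yaw] about the fixed x, y, z axes, in that order (R = Rz(yaw) Ry(pitch) Rx(roll)).
In Python, from cell import env, cams gives the robot as it stands.
- The arm moves only by the shell command python3 -m pendant 'ROWS' [FORCE]. ROWS is JSON, a list of rows, each an object of numbers: "tx", "ty", "tz": the shift along the tool's x, y, z each as a share of 0.05 m, from -1 to 1; "spin": the turn about the tool's z as a share of 4 degrees, from -1 to 1; "claw": the closure, from 0 (fully open) to 1 (shut). A call has 1 to 10 rows; each row shifts and turns the commanded pose from where the row before left it, along the tool's axes as they then stand; what a row does not reach is not made up. A row lasts 1/8 s, in which the tool goes at most 62.5 mm and 10.7 degrees, less where a joint would pass 70% of its speed; a pose out of reach is approached as far as the arm can. A call with a number of a shift or a turn outside -1 to 1 is refused whole. A call with a gripper value outside its range is refused whole. The fingers move at their own pace and stop on an object; FORCE is the grip in N (left out, the last holds). Time passes only in rows, so rows that do not move let the fingers close. It gives the time, the measured TCP pose, the force, the opening and the grip force at its end, in the units of the state.
- env.get_obs(): the state, without advancing time (a new reading comes with each control period).
- cams.read_camera(name): name is "side" or "top" or "wrist"; returns the picture (400x640x3 uint8, red, green, blue); there is no depth.
- cams.camera_info(name): a dict with "fx", "fy", "cx", "cy" (pixels), "rvec" (rotation vector, rad) and "tvec" (3), from world to camera coordinates, as OpenCV has them. Camera axes: x right, y down, z forward; pixel columns grow to the right and rows downward; lengths in m; the calibration is good to about 2 mm. The wrist camera is an equidistant fisheye: a pixel r from the principal point sees the ray r / f radians off the axis. A picture is of the moment at which its call begins: read the wrist's pose just before it. camera_info takes no time and is no camera call; for the wrist camera it gives the pose at the moment of the call.
- env.sign_off(): hands the job in; it is judged then, once.
The state is a dict: "time_s": time; "qpos": joint angles; "joint_velocities": joint speeds; "effort": joint torques, N m; "tool_pos": TCP position; "tool_rot": TCP orientation; "force": force on the tool from outside, world axes, zero at the start; "wrist_torque": the same for the moment, N m; "grip_width": finger opening in m; "grasp_force": force on a finger pad.
Only numpy, scipy, OpenCV 4.12 (cv2) and the standard library are available. Lean on these libraries where they do the work, as an engineer would, in place of code of your own. Each camera call takes 0.05 s, during which the arm holds its last target. There are 200 camera calls.

## Working session

There is one attempt and no reset: what is moved stays moved. The work goes in short steps, Python scripts to look and compute and a shell command to move; the robot and the scene stay as the last step left them, time stands still between calls to the robot, and variables do not carry over. Pictures are saved under pics/ and viewed, at most 10 in all, crops included, and the job is handed in when it is done.

```bash
mkdir -p pics; ls
python3 - <<'E'
from cell import env,cams
import cv2
for n in ("top","side"):
    cv2.imwrite(f"pics/{n}0.png",cams.read_camera(n)[:,:,::-1]); print(n,cams.camera_info(n))
o=env.get_obs();print(o)
E
```

```text
pics
top {'fx': 484.3303691634331, 'fy': 484.3303691634331, 'cx': 321.81212196085824, 'cy': 194.06899982907944, 'rvec': array([ 2.18215136, -2.18460881,  0.07726229]), 'tvec': array([0.02321541, 0.5423587 , 1.17007216])}
side {'fx': 491.54159422861034, 'fy': 491.54159422861034, 'cx': 312.3103754910933, 'cy': 194.1466516757063, 'rvec': array([ 0.14748035, -2.81093659,  1.24367638]), 'tvec': array([0.53894951, 0.07535341, 1.5269698 ])}
{'time_s': 0.1, 'qpos': array([75.63568745, 18.4344914 , -4.01654729, 83.16761407,  1.29200186,
       78.54214004, -3.2598446 ]), 'joint_velocities': array([-0.11344347, -0.06211512, -0.06900829, -0.18508817,  0.04179843,
        0.08221701,  0.02328727]), 'effort': array([ 9.09654500e-05, -4.92570877e+01, -4.05569337e-01, -3.13398635e+01,
       -6.39704615e-02,  3.94826999e-02,  8.21464027e-05]), 'tool_pos': array([ 0.16997597, -0.62689192,  0.23857724]), 'tool_rot': array([-1.79900825e+02,  2.26934626e-03,  1.51744237e+01]), 'force': array([ 1.389725  , -0.06104186,  0.05254509]), 'wrist_torque': array([ 0.05072307, -0.03460288,  0.01399699]), 'grasp_force': 0.0, 'grip_width': 0.08687872393760819}
```

View pics/top0.png

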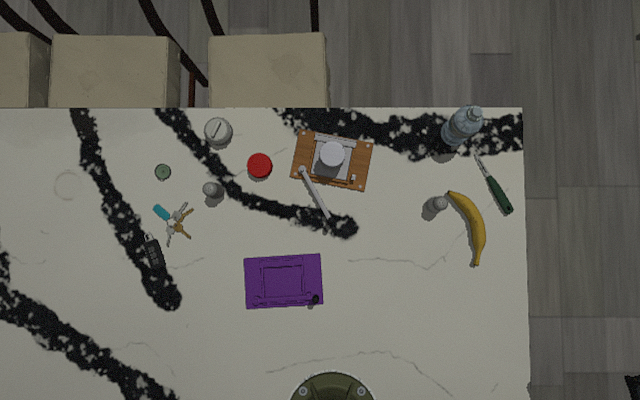

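View pics/side0.png

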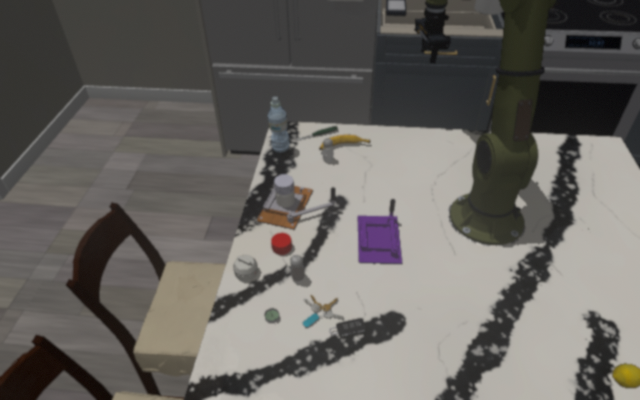

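The top view shows the wooden stand at (333,160), with cap (332,153), latch pin (303,169) and arm end about (328,218). The knob blends into the black marble. In the side view the knob is at (333,192) and the cap at (284,184).

Candidates:
- Stand: wooden (333,160) or purple (284,281). I choose the wooden one.
- Cap: grey one on the wooden stand (332,153) or red look-alike (260,165). I choose the grey one.
- Knob: black on the wooden stand's arm (~(335,222)) or the purple stand's (314,299). I choose the former.

Bystanders are the timer (218,131) and shakers at (212,190) and (434,207).

```bash
cat > h.py <<'E'
from cell import env,cams
import cv2,numpy as np
def ray(n,u,v):
    c=cams.camera_info(n);R=cv2.Rodrigues(np.array(c['rvec']))[0];t=np.array(c['tvec'])
    a,b=(u-c['cx'])/c['fx'],(v-c['cy'])/c['fy']
    if n=='wrist':
        r=np.hypot(a,b)+1e-12; d=np.array([a/r*np.sin(r),b/r*np.sin(r),np.cos(r)])
    else: d=np.array([a,b,1.])
    return -R.T@t,R.T@d
def plane(n,u,v,z):
    o,d=ray(n,u,v);return o+d*(z-o[2])/d[2]
def proj(n,P):
    c=cams.camera_info(n);R=cv2.Rodrigues(np.array(c['rvec']))[0];p=R@np.array(P)+c['tvec']
    if n=='wrist':
        th=np.arctan2(np.hypot(p[0],p[1]),p[2]);k=th/np.hypot(p[0],p[1]);return c['cx']+c['fx']*p[0]*k,c['cy']+c['fy']*p[1]*k
    return c['cx']+c['fx']*p[0]/p[2],c['cy']+c['fy']*p[1]/p[2]
E
python3 - <<'E'
from h import *
im=cv2.imread('pics/top0.png');hsv=cv2.cvtColor(im,cv2.COLOR_BGR2HSV)
m=cv2.inRange(hsv,(5,90,60),(20,255,255));m[:, :280]=0;m[:,385:]=0;m[:120]=0;m[200:]=0
r=cv2.minAreaRect(cv2.findNonZero(m));print(r)
W=np.array([plane('top',*p,.008) for p in cv2.boxPoints(r)]);print(W.round(3), W.mean(0))
for n,p,z in (('hinge',(303,169),.03),('cap',(332,153),.108),('knobtop',(336,222),.09),('salt',(212,187),.09),('timer',(218,128),.058),('pep',(436,204),.09),('purpleknob',(314,298),.09),('red',(260,163),.034)):print(n,plane('top',*p,z).round(3))
print('side knob',plane('side',333,189,.09),'sidecap',plane('side',284,180,.108))
a=cv2.resize(im[110:250,270:390],None,fx=4,fy=4,interpolation=3)
s=cv2.resize(cv2.imread('pics/side0.png')[160:240,240:360],None,fx=2.6,fy=2.6,interpolation=3)
o=np.zeros((560,800,3),np.uint8);o[:,:480]=a;o[:208,480:792]=s;cv2.imwrite('pics/c1.png',o)
E
```

```text
((331.2115478515625, 159.4423065185547), (75.50470733642578, 49.81350326538086), 11.309932708740234)
[[ 0.587  0.103  0.008]
 [ 0.71   0.079  0.008]
 [ 0.673 -0.106  0.008]
 [ 0.55  -0.08   0.008]] [ 0.6300474  -0.00083144  0.008     ]
hinge [0.603 0.069 0.03 ]
cap [ 0.63  -0.001  0.108]
knobtop [ 0.473 -0.01   0.09 ]
salt [0.554 0.277 0.09 ]
timer [0.699 0.272 0.058]
pep [ 0.514 -0.241  0.09 ]
purpleknob [0.3  0.04 0.09]
red [0.618 0.173 0.034]
side knob [0.47604854 0.00716875 0.09      ] sidecap [ 6.28346860e-01 -5.24499121e-04  1.08000000e-01]
```

View pics/c1.png

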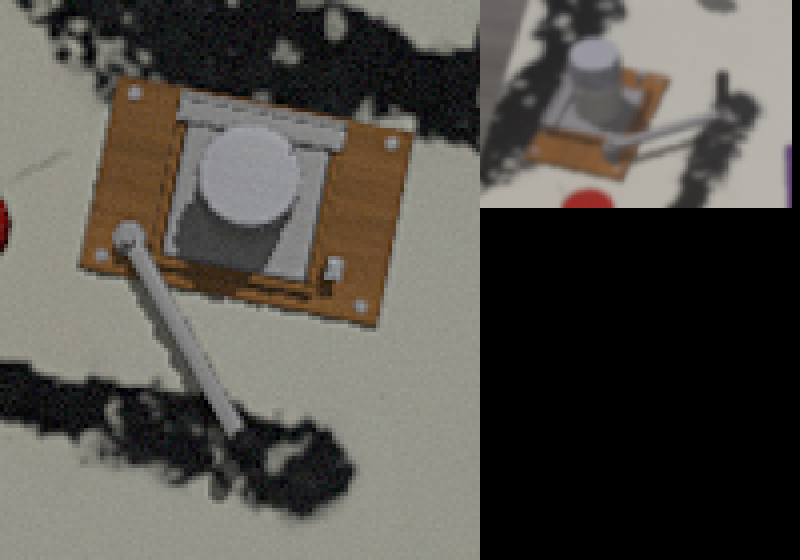

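The crop confirms the grey cap on the wooden stand, with the pin at (129,237), keeper at (335,268) and arm running to (235,430). In the side inset the knob stands at (722,90), at the arm's end.

```bash
python3 -m pendant '[{"tx":0.85,"ty":-0.49,"claw":0},{"tx":0.85,"ty":-0.49,"claw":0},{"tx":0.85,"ty":-0.49,"claw":0},{"tx":0.85,"ty":-0.49,"claw":0},{"tx":0.85,"ty":-0.49,"claw":0},{"tx":0.85,"ty":-0.49,"claw":0},{"tx":0.85,"ty":-0.49,"claw":0},{"tx":0.85,"ty":-0.49,"claw":0}]' 10
cat >> h.py <<'E'
def to(x,y,z):
    o=env.get_obs();p=np.array(o['tool_pos']);s=np.radians(o['tool_rot'][2]);d=np.array([x,y,z])-p
    print('yaw',round(o['tool_rot'][2],1),'q7',round(o['qpos'][6],1),'rows-units tx %.2f ty %.2f tz %.2f'%tuple(np.array([d[0]*np.cos(s)+d[1]*np.sin(s),d[0]*np.sin(s)-d[1]*np.cos(s),-d[2]])/.05))
E
python3 - <<'E'
from h import *
h=plane('top',302.2,169.2,.03);e=plane('top',328.7,217.5,.03);d=e-h;print(h,e,np.linalg.norm(d))
k=h+d/np.linalg.norm(d)*.144;print('knob',k, 'side',plane('side',333,187.7,.09))
kp=plane('top',270+335/4,110+268/4,.035);print('keeper',kp)
to(k[0],k[1],.24)
E
```

```text
[0.60265708 0.07046872 0.03      ] [0.48460429 0.00592893 0.03      ] 0.13454310145382173
knob [0.47630648 0.00139249 0.03      ] side [0.47654494 0.00116777 0.09      ]
keeper [ 0.58278583 -0.05511068  0.035     ]
yaw 15.2 q7 -3.3 rows-units tx 9.20 ty -10.52 tz -0.03invalid input at $[0]: expected keys tx, ty, tz, spin, claw
```

```bash
python3 -m pendant '[{"tx":0.85,"ty":-0.49,"tz":0,"spin":0,"claw":0},{"tx":0.85,"ty":-0.49,"tz":0,"spin":0,"claw":0},{"tx":0.85,"ty":-0.49,"tz":0,"spin":0,"claw":0},{"tx":0.85,"ty":-0.49,"tz":0,"spin":0,"claw":0},{"tx":0.85,"ty":-0.49,"tz":0,"spin":0,"claw":0},{"tx":0.85,"ty":-0.49,"tz":0,"spin":0,"claw":0},{"tx":0.85,"ty":-0.49,"tz":0,"spin":0,"claw":0},{"tx":0.85,"ty":-0.49,"tz":0,"spin":0,"claw":0}]' 10
python3 - <<'E'
from h import *
to(.4765,.0012,.2)
E
```

```text
time_s: 1.1
tool_pos: [0.4477, -0.3479, 0.2392]
tool_rot: [-180.0, 0.0, 15.2]
force: [0.5, -1.6, 0.8]
grip_width: 0.0868
grasp_force: 0.0
yaw 15.2 q7 -42.1 rows-units tx 2.38 ty -6.59 tz 0.78
```

```bash
python3 -m pendant '[{"tx":0.3,"ty":-0.82,"tz":0.1,"spin":0,"claw":0},{"tx":0.3,"ty":-0.82,"tz":0.1,"spin":0,"claw":0},{"tx":0.3,"ty":-0.82,"tz":0.1,"spin":0,"claw":0},{"tx":0.3,"ty":-0.82,"tz":0.1,"spin":0,"claw":0},{"tx":0.3,"ty":-0.82,"tz":0.1,"spin":0,"claw":0},{"tx":0.3,"ty":-0.82,"tz":0.1,"spin":0,"claw":0},{"tx":0.3,"ty":-0.82,"tz":0.1,"spin":0,"claw":0},{"tx":0.3,"ty":-0.82,"tz":0.1,"spin":0,"claw":0},{"tx":0,"ty":0,"tz":0,"spin":-1,"claw":0},{"tx":0,"ty":0,"tz":0,"spin":-1,"claw":0}]' 10
python3 - <<'E'
from h import *
cv2.imwrite('pics/w1.png',cams.read_camera('wrist')[:,:,::-1])
to(.4765,.0012,.2)
for P in ((.4765,.0012,.09),(.6026,.0705,.03),(.63,0,.108)):print(proj('wrist',P))
E
```

```text
time_s: 2.35
tool_pos: [0.4765, -0.0005, 0.1991]
tool_rot: [-180.0, 0.0, 23.4]
force: [0.1, 0.2, -0.2]
grip_width: 0.0874
grasp_force: 0.0
yaw 23.5 q7 -69.3 rows-units tx 0.02 ty -0.04 tz -0.02
(np.float64(321.22391187999614), np.float64(205.43603321059342))
(np.float64(308.1524859573973), np.float64(52.04078389083074))
(np.float64(401.3361845583759), np.float64(35.89066979606889))
```

View pics/w1.png

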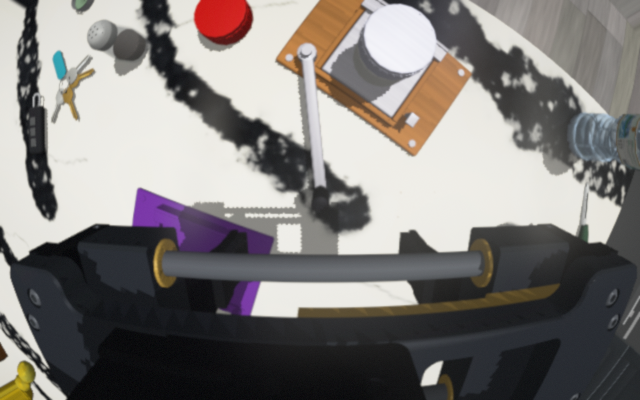

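The wrist view shows the knob at about (322,200), where the projection puts it. The pin is at (307,50) and the cap at (400,38). Descending to grasp.

```bash
python3 -m pendant '[{"tx":0,"ty":0,"tz":0.5,"spin":-1,"claw":0},{"tx":0,"ty":-0.04,"tz":0.5,"spin":0,"claw":0},{"tx":0,"ty":0,"tz":0.5,"spin":0,"claw":0},{"tx":0,"ty":0,"tz":0.5,"spin":0,"claw":0},{"tx":0,"ty":0,"tz":0.48,"spin":0,"claw":0},{"tx":0,"ty":0,"tz":0,"spin":0,"claw":1},{"tx":0,"ty":0,"tz":0,"spin":0,"claw":1},{"tx":0,"ty":0,"tz":0,"spin":0,"claw":1},{"tx":0,"ty":0,"tz":0,"spin":0,"claw":1},{"tx":0,"ty":0,"tz":0,"spin":0,"claw":1}]' 10
```

```text
time_s: 3.65
tool_pos: [0.4763, 0.0005, 0.076]
tool_rot: [180.0, -0.0, 27.2]
force: [-0.0, -0.1, 0.1]
grip_width: 0.0451
grasp_force: 0.0
```

```bash
python3 -m pendant '[{"tx":0,"ty":0,"tz":0,"spin":0,"claw":1},{"tx":0,"ty":0,"tz":0,"spin":0,"claw":1},{"tx":0,"ty":0,"tz":0,"spin":0,"claw":1},{"tx":0,"ty":0,"tz":0,"spin":0,"claw":1},{"tx":0,"ty":0,"tz":0,"spin":0,"claw":1},{"tx":0,"ty":0,"tz":0,"spin":0,"claw":1}]' 10
```

```text
time_s: 4.4
tool_pos: [0.4759, 0.0006, 0.0755]
tool_rot: [-180.0, 0.0, 27.2]
force: [-0.4, -0.8, -0.3]
grip_width: 0.0157
grasp_force: 10.0
```

```bash
python3 -m pendant '[{"tx":0.01,"ty":0.2,"tz":0,"spin":-1,"claw":1},{"tx":0.01,"ty":0.2,"tz":0,"spin":-1,"claw":1},{"tx":0.01,"ty":0.2,"tz":0,"spin":-1,"claw":1},{"tx":0.01,"ty":0.2,"tz":0,"spin":-1,"claw":1},{"tx":0.01,"ty":0.2,"tz":0,"spin":-1,"claw":1}]' 10
python3 -m pendant '[{"tx":0.01,"ty":0.2,"tz":0,"spin":-1,"claw":1},{"tx":0.01,"ty":0.2,"tz":0,"spin":-1,"claw":1},{"tx":0.01,"ty":0.2,"tz":0,"spin":-1,"claw":1},{"tx":0.01,"ty":0.2,"tz":0,"spin":-1,"claw":1},{"tx":0.01,"ty":0.2,"tz":0,"spin":-1,"claw":1}]' 10
python3 - <<'E'
from h import *
p=env.get_obs()['tool_pos'];h=np.array([.6026,.0705]);print(np.linalg.norm(p[:2]-h));to(.575,-.0712,.0755)
E
```

```text
time_s: 5.03
tool_pos: [0.5075, -0.0382, 0.0755]
tool_rot: [180.0, -0.1, 47.3]
force: [2.0, 2.7, -1.7]
grip_width: 0.0154
grasp_force: 10.0
time_s: 5.65
tool_pos: [0.5499, -0.0637, 0.0755]
tool_rot: [180.0, -0.1, 67.3]
force: [1.2, 3.3, -1.7]
grip_width: 0.0157
grasp_force: 10.0
0.14420630082333413
yaw 67.3 q7 -29.1 rows-units tx 0.06 ty 0.52 tz 0.00
```

```bash
python3 -m pendant '[{"tx":0.01,"ty":0.2,"tz":0,"spin":-1,"claw":1},{"tx":0.01,"ty":0.2,"tz":0,"spin":-1,"claw":1},{"tx":0.01,"ty":0.1,"tz":0,"spin":-1,"claw":1},{"tx":0,"ty":0.06,"tz":0,"spin":0,"claw":1},{"tx":0,"ty":0,"tz":0,"spin":0,"claw":1}]' 10
python3 - <<'E'
from h import *
to(.575,-.0712,.0755);cv2.imwrite('pics/w2.png',cams.read_camera('wrist')[:,:,::-1])
E
```

```text
time_s: 6.28
tool_pos: [0.5745, -0.0712, 0.0754]
tool_rot: [-179.8, -0.0, 79.1]
force: [-4.9, 4.4, 3.6]
grip_width: 0.0156
grasp_force: 10.0
yaw 79.1 q7 -18.5 rows-units tx 0.00 ty 0.01 tz -0.00
```

View pics/w2.png

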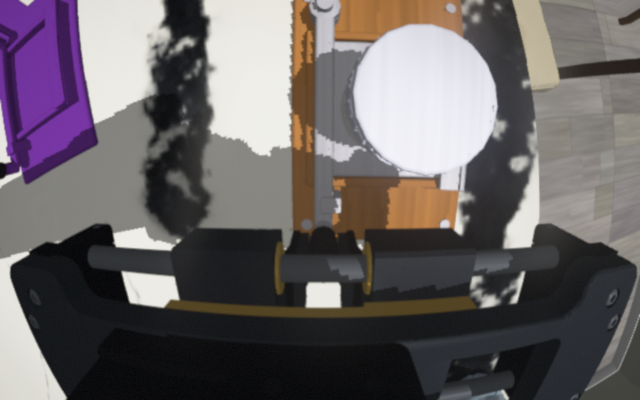

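The arm now lies along the stand's edge, pin (322,8) to knob (322,240), up against the keeper at (332,205). A small extra push will confirm the stop.

```bash
python3 -m pendant '[{"tx":0,"ty":0.05,"tz":0,"spin":0,"claw":1},{"tx":0,"ty":0.03,"tz":0,"spin":0,"claw":1},{"tx":0,"ty":0,"tz":0,"spin":0,"claw":1}]' 10
```

```text
time_s: 6.7
tool_pos: [0.5748, -0.0712, 0.0751]
tool_rot: [-179.3, 0.0, 79.2]
force: [-13.6, 4.3, 11.5]
grip_width: 0.0158
grasp_force: 9.9
```

```bash
python3 -m pendant '[{"tx":0,"ty":-0.04,"tz":0,"spin":0,"claw":0.6},{"tx":0,"ty":0,"tz":0,"spin":0,"claw":0.6},{"tx":0,"ty":0,"tz":0,"spin":0,"claw":0.6},{"tx":0,"ty":0,"tz":0,"spin":0,"claw":0.6},{"tx":0,"ty":0,"tz":-0.4,"spin":0,"claw":0},{"tx":0,"ty":0,"tz":-0.6,"spin":0,"claw":0},{"tx":0,"ty":0,"tz":-0.8,"spin":0,"claw":0},{"tx":0,"ty":0,"tz":-0.8,"spin":0,"claw":0}]' 10
python3 - <<'E'
from h import *
im=cams.read_camera('wrist')[:,:,::-1];cv2.imwrite('pics/w3.png',im)
t=cams.read_camera('top')[:,:,::-1];cv2.imwrite('pics/t3.png',t)
print(env.get_obs()['qpos'].round(1))
to(.63,-.001,.2);print(proj('wrist',(.63,-.001,.108)))
g=cv2.cvtColor(im,cv2.COLOR_BGR2GRAY);m=cv2.inRange(im,(170,170,170),(255,255,255));m[230:]=0
for c in cv2.findContours(m,0,2)[0]:
    if 1500<cv2.contourArea(c)<40000:
        (u,v),r=cv2.minEnclosingCircle(c);print(u,v,r,cv2.contourArea(c),plane('wrist',u,v,.108))
E
```

```text
time_s: 7.7
tool_pos: [0.5781, -0.0728, 0.2083]
tool_rot: [179.9, 0.0, 79.2]
force: [0.3, -1.1, 0.8]
grip_width: 0.067
grasp_force: 0.0
[ 39.9  15.1 -41.5  94.1  10.5  74.1 -14.2]
yaw 79.2 q7 -14.2 rows-units tx 1.59 ty 0.69 tz 0.24
(np.float64(365.0705093612048), np.float64(112.0549839707018))
223.0 215.5 180.0563507080078 11588.5 [ 0.49554056 -0.06274971  0.108     ]
361.5 103.5 74.90337371826172 6189.5 [0.62841811 0.00631006 0.108     ]
335.0 66.0 110.80172729492188 10441.5 [0.61331925 0.04016997 0.108     ]
109.5 76.0 133.2902069091797 19228.5 [0.40984543 0.09037607 0.108     ]
```

View pics/w3.png

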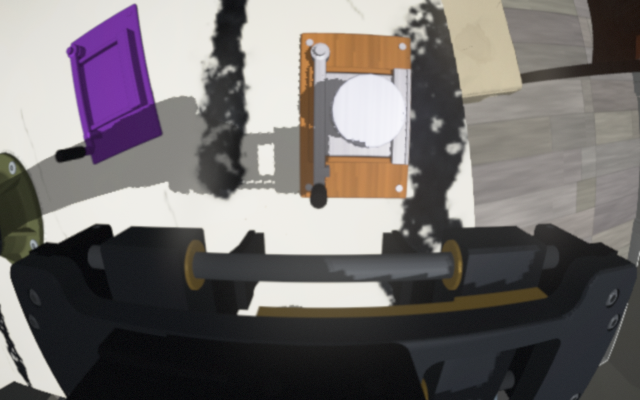

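The wrist view shows the latch still shut along the frame's near rail, pin (320,50) to knob (318,195), with the cap top at about (368,111). Refining the cap centre.

Run:
```python
from h import *
im=cv2.imread('pics/w3.png');g=cv2.GaussianBlur(cv2.cvtColor(im,cv2.COLOR_BGR2GRAY),(3,3),0)
c=cv2.HoughCircles(g[50:180,310:430],cv2.HOUGH_GRADIENT,1,50,param1=80,param2=10,minRadius=30,maxRadius=45);
for u,v,r in c[0]: print('w',u+310,v+50,r,plane('wrist',u+310,v+50,.108))
t=cv2.imread('pics/top0.png');g=cv2.cvtColor(t,cv2.COLOR_BGR2GRAY);g=cv2.resize(g[130:180,305:360],None,fx=4,fy=4,interpolation=3)
c=cv2.HoughCircles(g,cv2.HOUGH_GRADIENT,1,100,param1=80,param2=10,minRadius=40,maxRadius=62)
for u,v,r in c[0]: print('t',u/4+305,v/4+130,r/4,plane('top',u/4+304.6,v/4+129.6,.108))
to(.632,0,.2)
```

```text
w 368.5 110.5 36.6 [ 6.32979586e-01 -2.02290591e-04  1.08000000e-01]
t 332.125 153.625 12.325 [ 6.29623075e-01 -3.47814906e-04  1.08000000e-01]
t 349.875 132.625 15.075 [ 0.67819017 -0.04120714  0.108     ]
t 321.375 176.375 13.675 [0.5773231 0.0242962 0.108    ]
t 305.625 155.625 14.25 [0.62509091 0.06028062 0.108     ]
t 349.625 174.875 15.075 [ 0.5806799  -0.04012984  0.108     ]
yaw 79.2 q7 -14.2 rows-units tx 1.62 ty 0.73 tz 0.24
```

Go over (0.6315, 0), then down to TCP z ≈ 0.093.

```bash
python3 -m pendant '[{"tx":0.54,"ty":0.24,"tz":0.05,"spin":0,"claw":0},{"tx":0.54,"ty":0.24,"tz":0.1,"spin":0,"claw":0},{"tx":0.54,"ty":0.24,"tz":0.1,"spin":0,"claw":0},{"tx":0,"ty":0,"tz":0,"spin":0,"claw":0},{"tx":0,"ty":0,"tz":0.4,"spin":0,"claw":0}]' 10
python3 - <<'E'
from h import *
cv2.imwrite('pics/w4.png',cams.read_camera('wrist')[:,:,::-1])
to(.6315,0,.093);print(proj('wrist',(.6315,0,.108)))
E
```

```text
time_s: 8.43
tool_pos: [0.6295, -0.0008, 0.1741]
tool_rot: [179.8, 0.0, 79.1]
force: [0.5, -0.5, 0.2]
grip_width: 0.0872
grasp_force: 0.0
yaw 79.1 q7 -24.7 rows-units tx 0.05 ty 0.08 tz 1.54
(np.float64(329.52833206369604), np.float64(220.55448308854642))
```

View pics/w4.png

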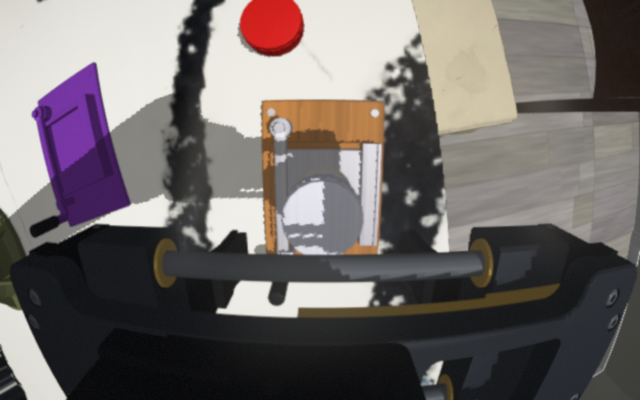

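The cap's sides are at columns 281 and 363, centred at 322. The fingers are centred at 323, so lateral alignment is good. Descend and close gently.

```bash
python3 -m pendant '[{"tx":0,"ty":0.01,"tz":0.4,"spin":0,"claw":0},{"tx":0,"ty":0,"tz":0.4,"spin":0,"claw":0},{"tx":0,"ty":0,"tz":0.4,"spin":0,"claw":0},{"tx":0,"ty":0,"tz":0.35,"spin":0,"claw":0},{"tx":0,"ty":0,"tz":0,"spin":0,"claw":0},{"tx":0,"ty":0,"tz":0,"spin":0,"claw":1},{"tx":0,"ty":0,"tz":0,"spin":0,"claw":1},{"tx":0,"ty":0,"tz":0,"spin":0,"claw":1},{"tx":0,"ty":0,"tz":0,"spin":0,"claw":1},{"tx":0,"ty":0,"tz":0,"spin":0,"claw":1}]' 15
python3 -c "
from h import *
o=env.get_obs();print(o['wrist_torque'],o['qpos'][6])"
```

```text
time_s: 9.72
tool_pos: [0.6293, -0.0003, 0.0961]
tool_rot: [180.0, 0.0, 79.2]
force: [-0.1, -0.4, 2.4]
grip_width: 0.0598
grasp_force: 14.9
[-0.02054272 -0.01498884  0.01077131] -26.81404880443626
```

```bash
t(){ python3 -c "
from cell import env
o=env.get_obs();print('T',o['wrist_torque'].round(2),'q7',o['qpos'][6].round(1))"; }
python3 -m pendant '[{"tx":0,"ty":0,"tz":0,"spin":0.6,"claw":1},{"tx":0,"ty":0,"tz":0,"spin":0.6,"claw":1},{"tx":0,"ty":0,"tz":0,"spin":0.6,"claw":1},{"tx":0,"ty":0,"tz":0,"spin":0.6,"claw":1},{"tx":0,"ty":0,"tz":0,"spin":0.6,"claw":1},{"tx":0,"ty":0,"tz":0,"spin":0.6,"claw":1}]' 15;t
python3 -m pendant '[{"tx":0,"ty":0,"tz":0,"spin":0.6,"claw":1},{"tx":0,"ty":0,"tz":0,"spin":0.6,"claw":1},{"tx":0,"ty":0,"tz":0,"spin":0.6,"claw":1}]' 15;t
```

```text
time_s: 10.48
tool_pos: [0.6301, 0.0003, 0.0961]
tool_rot: [179.9, -0.1, 64.7]
force: [1.4, 0.4, 0.3]
grip_width: 0.0599
grasp_force: 14.9
T [ 0.07 -0.48  0.12] q7 -40.2
time_s: 10.85
tool_pos: [0.6314, -0.0007, 0.0963]
tool_rot: [179.7, -0.1, 57.6]
force: [6.0, -1.5, -0.6]
grip_width: 0.0601
grasp_force: 14.8
T [-0.36 -1.29  0.43] q7 -46.9
```

```bash
t(){ python3 -c "
from cell import env
o=env.get_obs();print('T',o['wrist_torque'].round(2),'q7',o['qpos'][6].round(1))"; }
python3 -m pendant '[{"tx":0,"ty":0,"tz":0,"spin":0.5,"claw":1}]' 15;t
python3 -m pendant '[{"tx":0,"ty":0,"tz":0,"spin":0.5,"claw":1}]' 15;t
python3 -m pendant '[{"tx":0,"ty":0,"tz":0,"spin":0,"claw":1}]' 15;t
```

```text
time_s: 10.98
tool_pos: [0.6317, -0.0009, 0.0965]
tool_rot: [179.7, -0.2, 55.6]
force: [6.1, -0.0, -0.1]
grip_width: 0.0597
grasp_force: 14.8
T [-0.2  -1.39  0.46] q7 -48.7
time_s: 11.1
tool_pos: [0.6317, -0.001, 0.0965]
tool_rot: [179.7, -0.2, 53.6]
force: [5.5, -1.2, -0.8]
grip_width: 0.0599
grasp_force: 14.9
T [-0.28 -1.33  0.56] q7 -50.6
time_s: 11.22
tool_pos: [0.6316, -0.0008, 0.0966]
tool_rot: [179.7, -0.2, 53.6]
force: [4.3, -0.8, 0.7]
grip_width: 0.0599
grasp_force: 15.0
T [-0.25 -1.14  0.32] q7 -50.5
```

Torque rose from about 0.1 to 0.5 N·m at roughly 20° and then levelled off, so the cap has hit its stop and the pads are slipping. Now the other way.

```bash
t(){ python3 -c "
from cell import env
o=env.get_obs();print('T',o['wrist_torque'].round(2),'q7',o['qpos'][6].round(1))"; }
python3 -m pendant '[{"tx":0,"ty":0,"tz":0,"spin":-0.7,"claw":1},{"tx":0,"ty":0,"tz":0,"spin":-0.7,"claw":1},{"tx":0,"ty":0,"tz":0,"spin":-0.7,"claw":1},{"tx":0,"ty":0,"tz":0,"spin":-0.7,"claw":1},{"tx":0,"ty":0,"tz":0,"spin":-0.7,"claw":1},{"tx":0,"ty":0,"tz":0,"spin":-0.7,"claw":1}]' 15;t
python3 -m pendant '[{"tx":0,"ty":0,"tz":0,"spin":-0.7,"claw":1},{"tx":0,"ty":0,"tz":0,"spin":-0.7,"claw":1},{"tx":0,"ty":0,"tz":0,"spin":-0.7,"claw":1},{"tx":0,"ty":0,"tz":0,"spin":-0.7,"claw":1},{"tx":0,"ty":0,"tz":0,"spin":-0.7,"claw":1},{"tx":0,"ty":0,"tz":0,"spin":-0.7,"claw":1}]' 15;t
```

```text
time_s: 11.98
tool_pos: [0.63, -0.0003, 0.0962]
tool_rot: [179.9, -0.0, 70.5]
force: [0.8, 1.0, 1.6]
grip_width: 0.0601
grasp_force: 15.0
T [ 0.03 -0.36  0.04] q7 -34.9
time_s: 12.72
tool_pos: [0.6299, -0.0001, 0.0962]
tool_rot: [179.9, -0.0, 87.3]
force: [1.4, 1.4, 1.8]
grip_width: 0.0601
grasp_force: 15.0
T [ 0.08 -0.42 -0.01] q7 -19.3
```

```bash
t(){ python3 -c "
from cell import env
o=env.get_obs();print('T',o['wrist_torque'].round(2),'q7',o['qpos'][6].round(1))"; }
python3 -m pendant '[{"tx":0,"ty":0,"tz":0,"spin":-0.7,"claw":1},{"tx":0,"ty":0,"tz":0,"spin":-0.7,"claw":1},{"tx":0,"ty":0,"tz":0,"spin":-0.7,"claw":1},{"tx":0,"ty":0,"tz":0,"spin":-0.7,"claw":1},{"tx":0,"ty":0,"tz":0,"spin":-0.7,"claw":1},{"tx":0,"ty":0,"tz":0,"spin":-0.7,"claw":1}]' 15;t
python3 -m pendant '[{"tx":0,"ty":0,"tz":0,"spin":-0.7,"claw":1},{"tx":0,"ty":0,"tz":0,"spin":-0.7,"claw":1},{"tx":0,"ty":0,"tz":0,"spin":-0.7,"claw":1},{"tx":0,"ty":0,"tz":0,"spin":-0.7,"claw":1},{"tx":0,"ty":0,"tz":0,"spin":-0.7,"claw":1},{"tx":0,"ty":0,"tz":0,"spin":-0.7,"claw":1}]' 15;t
```

```text
time_s: 13.48
tool_pos: [0.6298, 0.0001, 0.0962]
tool_rot: [179.9, 0.0, 104.1]
force: [1.4, 0.4, 2.0]
grip_width: 0.0597
grasp_force: 15.0
T [ 0.13 -0.28 -0.01] q7 -3.8
time_s: 14.22
tool_pos: [0.6296, 0.0002, 0.0962]
tool_rot: [179.9, 0.0, 120.9]
force: [-0.8, 0.5, 2.8]
grip_width: 0.0598
grasp_force: 15.0
T [ 0.13 -0.13 -0.03] q7 11.6
```

```bash
t(){ python3 -c "
from cell import env
o=env.get_obs();print('T',o['wrist_torque'].round(2),'q7',o['qpos'][6].round(1))"; }
python3 -m pendant '[{"tx":0,"ty":0,"tz":0,"spin":-0.75,"claw":1},{"tx":0,"ty":0,"tz":0,"spin":-0.75,"claw":1},{"tx":0,"ty":0,"tz":0,"spin":-0.75,"claw":1},{"tx":0,"ty":0,"tz":0,"spin":-0.75,"claw":1},{"tx":0,"ty":0,"tz":0,"spin":-0.75,"claw":1},{"tx":0,"ty":0,"tz":0,"spin":-0.75,"claw":1},{"tx":0,"ty":0,"tz":0,"spin":-0.75,"claw":1},{"tx":0,"ty":0,"tz":0,"spin":-0.75,"claw":1},{"tx":0,"ty":0,"tz":0,"spin":-0.75,"claw":1},{"tx":0,"ty":0,"tz":0,"spin":-0.75,"claw":1}]' 15;t
python3 -m pendant '[{"tx":0,"ty":0,"tz":0,"spin":0,"claw":1},{"tx":0,"ty":0,"tz":-0.05,"spin":0,"claw":1},{"tx":0,"ty":0,"tz":-0.05,"spin":0,"claw":1},{"tx":0,"ty":0,"tz":-0.05,"spin":0,"claw":1}]' 20;t
```

```text
time_s: 15.48
tool_pos: [0.6293, 0.0004, 0.0962]
tool_rot: [179.9, 0.0, 150.9]
force: [-0.4, 1.7, 2.0]
grip_width: 0.0598
grasp_force: 15.0
T [ 0.28  0.01 -0.04] q7 38.9
time_s: 15.98
tool_pos: [0.6287, -0.0006, 0.1028]
tool_rot: [-180.0, -0.0, 150.7]
force: [0.1, 0.7, -0.4]
grip_width: 0.0598
grasp_force: 20.0
T [ 0.08 -0.15  0.02] q7 39.1
```

The cap rose 6.6 mm with almost no force, so it is free. Lift straight up.

```bash
python3 -m pendant '[{"tx":0,"ty":0,"tz":-0.1,"spin":0,"claw":1},{"tx":0,"ty":0,"tz":-0.2,"spin":0,"claw":1},{"tx":0,"ty":0,"tz":-0.3,"spin":0,"claw":1},{"tx":0,"ty":0,"tz":-0.4,"spin":0,"claw":1},{"tx":0,"ty":0,"tz":-0.4,"spin":0,"claw":1},{"tx":0,"ty":0,"tz":-0.4,"spin":0,"claw":1},{"tx":0,"ty":0,"tz":-0.4,"spin":0,"claw":1},{"tx":0,"ty":0,"tz":-0.3,"spin":0,"claw":1},{"tx":0,"ty":0,"tz":0,"spin":0,"claw":1},{"tx":0,"ty":0,"tz":0,"spin":0,"claw":1}]' 20
python3 - <<'E'
from h import *
s=cams.read_camera('side')[:,:,::-1][120:270,190:390];t=cams.read_camera('top')[:,:,::-1][100:250,190:390]
cv2.imwrite('pics/f.png',np.vstack([cv2.resize(a,None,fx=2,fy=2,interpolation=3) for a in (s,t)]))
E
```

```text
time_s: 17.23
tool_pos: [0.6285, -0.0004, 0.2273]
tool_rot: [-180.0, -0.1, 150.8]
force: [-0.5, 0.0, -1.0]
grip_width: 0.0596
grasp_force: 20.0
```

View pics/f.png

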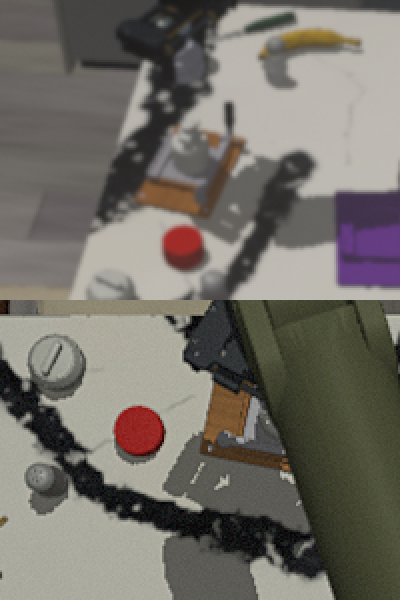

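The side view (top half) shows the canister seated with its neck bare at (190,140), the cap held at (190,65) and the knob at (230,115). In the top view the timer, salt shaker and red cap haven't moved. I'll check the knob against its shut position, then hand in.

Run:
```python
from h import *
p=proj('side',(.575,-.0715,.07));print(p)
if np.hypot(p[0]-305,p[1]-177)<5: print(env.sign_off())
```

```text
(np.float64(304.4154858657064), np.float64(175.67454957276053))
the job is handed in; nothing more can be done
None
```

I swung the latch shut against its stop, undid the cap (the first direction stopped dead after about 20°, so I turned it the other way), lifted it straight off, and handed the job in at about 17 s with the cap held clear above the seated canister; the pepper shaker wasn't re-checked in the last picture, but the arm didn't touch it.

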